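# Shut the garlic keeper's flush sliding lid

## Robot

A 6-joint arm with a two-finger parallel gripper is mounted at the origin on the work surface; the furniture and walls round the work are solid. World frame = base frame: x ahead of the robot, y to its left, z up, the work surface at z = 0. Lengths are in m, angles in rad, forces in N, time in s.
With the tool pointing down it reaches from about 0.3 to 0.775 m from the base axis. Payload 14.6 kg.
Tool frame: the origin (TCP) lies between the finger pads; the fingertips stand 8 mm ahead of it and the grasp point (between the pads) lies 11 mm behind it; x points along the fingers, y is the direction in which the jaws open and shut, and the axes are right-handed (so a half turn about x gives the same grasp; the last joint's range is limited). The gripper opens to 94 mm and grips with 3 to 60 N. Pads are 16 mm wide; open, the fingers measure 119 mm over their backs; the gripper's body (75 mm by 177 mm) begins 78 mm behind the grasp point.
Start: joints at [-1.317, 0.3, 1.521, -0, 1.321, -0.067], TCP at [0.173, -0.522, 0.213] pointing down, gripper open.
Joint ranges: [-3.03, 3.03], [-0.79, 2.21], [0.23, 2.52], [-1.04, 4.18], [0, 3.07], [-2.55, 2.55]. Speed limits (rad/s): [2.22, 2.22, 2.57, 3.14, 3.14, 3.14].

## Interface

Orientations are given as [roll, pitch, yaw] about the fixed x, y, z axes, in that order (R = Rz(yaw) Ry(pitch) Rx(roll)).
In Python, from station import ctrl gives the robot as it stands.
- The arm moves only by the shell command python3 -m creep 'ROWS' [FORCE]. ROWS is a JSON object of lists of equal length, an entry for each row: "hand": the closure, from -1 (fully open) to 1 (shut); "slide": the shift along the tool's x, y, z in m, a list of three; "spin": the turn about the tool's x in degrees. A call has 1 to 12 rows; each row is the pose to reach, as a shift and turn from the pose commanded when the call began, along the tool's axes at that moment; what a row does not reach only later rows make up. A row lasts 1/12 s, in which the tool goes at most 41.7 mm and 7.16 degrees, less where a joint would pass 70% of its speed; a pose out of reach is approached as far as the arm can. A call with a gripper value outside its range is refused whole. The fingers move at their own pace and stop on an object; FORCE is the grip in N (left out, the last holds). Time passes only in rows, so rows that repeat a pose let the fingers close. It gives the time, the measured TCP pose, the force and the opening at its end, in the units of the state.
- ctrl.get_obs(): the state, without advancing time (a new reading comes with each control period).
- ctrl.camera(name): name is "scene" or "top" or "wrist"; returns the picture (480x640x3 uint8, red, green, blue); there is no depth.
- ctrl.calibration(name): a dict with "K" (3x3 intrinsics, pixels), "k1" (the pictures are not rectified: a ray, as slopes to the right and down, at radius r is drawn at 1 + k1 r^2 times it, then the intrinsics apply), "R" (3x3) and "t" (3): a world point X has camera coordinates R X + t. Camera axes: x right, y down, z forward; pixel columns grow to the right and rows downward; lengths in m; the calibration is good to about 2 mm. A picture is of the moment at which its call begins: read the wrist's pose just before it. calibration takes no time and is no camera call; for the wrist camera it gives the pose at the moment of the call.
- ctrl.hand_in(): hands the job in, once; it reports no verdict.
The state is a dict: "time_s": time; "qpos": joint angles; "joint_vel": joint speeds; "tau": joint torques, N m; "ee_pos": TCP position; "eef_rot": TCP orientation; "force": force on the tool from outside, world axes, zero at the start; "moment": the same for the moment, N m; "grip_width": finger opening in m.
Only numpy, scipy, OpenCV 4.12 (cv2) and the standard library are available. Lean on these libraries where they do the work, as an engineer would, in place of code of your own. Each camera call takes 0.05 s, during which the arm holds its last target.

## Task

One of the two bins in the wooden keeper box holds the bulb of garlic. Press down on the flush lid that belongs to that bin and slide it fully shut over the garlic, and leave the other bin, with the lemon, standing open.

Things in the scene. Friction and masses are not known exactly. Their poses are not given: they have to be found in the camera images.
- keeper: light wooden box, 170 (x) x 190 (y) x 76 mm high, immovable; origin: centre of underside, on the worktop, z up. Two lanes along y, each 70 mm wide, centred at x = -40 and +40 mm. In each, the -y half is an open bin 60 mm deep, the +y half a shelf where the open lid lies. Lid tops are level with the walls (76 mm). One bin holds garlic, the other a lemon; which is which varies.
- garlic: bulb of garlic, off-white, 56 mm across and 56 mm high, lying in one of the two bins with its top below the lids; origin at the centre of its underside, at x about -40 or +40 mm and y about -45 mm in the keeper's frame
- near_lid (a joint): flush wooden plate, 67 x 88 x 6 mm, thin dark lines across it, no handle, in the lane nearer to the robot. Value in m: 0 = fully shut (against the -y end wall), 0.082 = fully open (towards keeper +y). Centre of its top face in the keeper's frame: (-0.040, -0.041 + value, 0.076) m. Slides only along y with about 2 N and stays where left; to move it, press with shut fingertips (5 to 15 N) and drag.
- far_lid (a joint): flush wooden plate, 67 x 88 x 6 mm, thin dark lines across it, no handle, in the lane farther from the robot. Value in m: 0 = fully shut (against the -y end wall), 0.082 = fully open (towards keeper +y). Centre of its top face in the keeper's frame: (+0.040, -0.041 + value, 0.076) m. Slides only along y with about 2 N and stays where left; to move it, press with shut fingertips (5 to 15 N) and drag.
Mind the look-alikes: they are no part of the job. Leave any pink or purple look-alike of the garlic alone.

How it is judged:
By the outcome, as a careful person would: the job done as asked, in the order asked, and still so for the second after the job is handed in, with the robot touching nothing.
It also fails if it takes over 26 s, if anything falls off the work surface, if the arm or the gripper's body presses on something with over 40 N, if the wrist force passes 120 N, or if a joint passes its speed limit or range.

## Working session

There is one attempt and no reset: what is moved stays moved. The work goes in short steps, Python scripts to look and compute and a shell command to move; the robot and the scene stay as the last step left them, time stands still between calls to the robot, and variables do not carry over. Pictures are saved under pics/ and viewed, and the job is handed in when it is done.

```bash
mkdir -p pics; ls; python3 - <<'E'
from station import ctrl
import cv2
o=ctrl.get_obs();print(o)
for n in("scene","top"):
    cv2.imwrite(f"pics/{n}0.png",ctrl.camera(n)[:,:,::-1]);c=ctrl.calibration(n);print(n,c)
E
```

```text
pics
{'time_s': 0.0, 'qpos': array([-1.31659610e+00,  3.00485797e-01,  1.52157850e+00, -4.19949131e-05,
        1.32072714e+00, -6.65932817e-02]), 'joint_vel': array([ 0.00152379, -0.00034983, -0.00010419,  0.0008632 ,  0.0001912 ,
       -0.00099958]), 'tau': array([ 4.30283990e-05, -5.31807482e+01, -3.52731550e+01,  7.08829123e-02,
        2.44949665e-02, -1.29725327e-04]), 'ee_pos': array([ 0.17335066, -0.52169219,  0.21287937]), 'eef_rot': array([-1.60347148,  1.56959685,  1.85892511]), 'force': array([ 0.36401813, -0.24564842, -0.17476028]), 'moment': array([0.01498767, 0.05905915, 0.01090926]), 'grip_width': 0.09385811424728788}
scene {'K': array([[504.40695712,   0.        , 319.59334637],
       [  0.        , 504.40695712, 241.06701803],
       [  0.        ,   0.        ,   1.        ]]), 'k1': -0.07246541269552968, 'R': array([[-0.91603023, -0.40103305,  0.00781724],
       [-0.21715438,  0.4794446 , -0.85028046],
       [ 0.33724263, -0.78058015, -0.52627183]]), 't': array([0.43078695, 0.18717633, 0.69299076])}
top {'K': array([[483.54070712,   0.        , 330.36017652],
       [  0.        , 483.54070712, 241.39887938],
       [  0.        ,   0.        ,   1.        ]]), 'k1': -0.08440895854767923, 'R': array([[-0.00294193, -0.99988252, -0.01504319],
       [-0.98303514,  0.00565056, -0.18333024],
       [ 0.1833937 ,  0.01424864, -0.98293628]]), 't': array([-0.03403689,  0.52705588,  0.82190198])}
```

View pics/scene0.png

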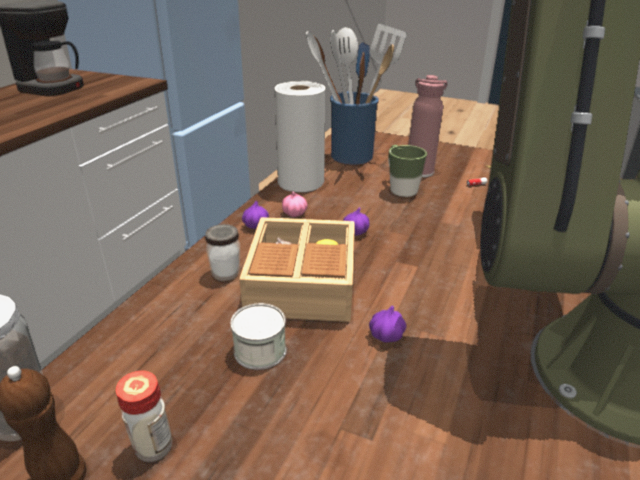

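View pics/top0.png

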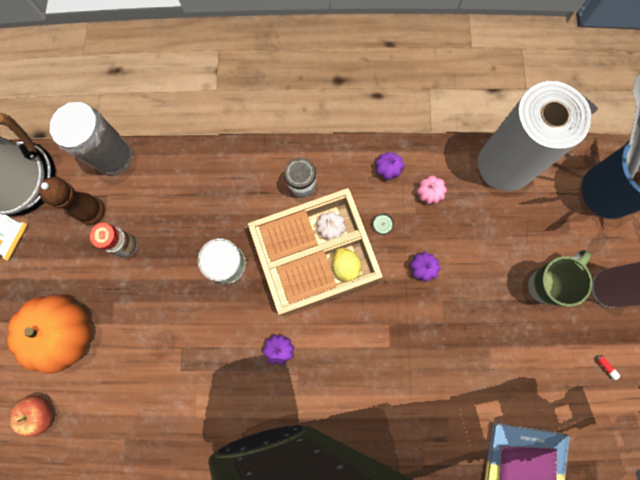

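Scene view: two lids lie at the robot's left, around (275,260) and (325,260). Top view: the garlic is at (330,225) in the far bin and the lemon at (347,265) in the near bin. The keeper's rim corners are near (249,222), (349,190), (381,271) and (277,312). Next I'll measure the rim and the far lid.

```bash
cat > h.py <<'E'
import numpy as np,cv2
from station import ctrl
def ray(c,uv):
    d=np.array([c["k1"],0,0,0,0.]); p=cv2.undistortPoints(np.array([[uv]],float),c["K"],d)[0,0]
    R,t=c["R"],c["t"]; return -R.T@t, R.T@np.array([p[0],p[1],1])
def plane(c,uv,z):
    o,d=ray(c,uv); return o+d*(z-o[2])/d[2]
E
python3 - <<'E'
from h import *
im=cv2.imread("pics/top0.png");c=ctrl.calibration("top")
hsv=cv2.cvtColor(im,cv2.COLOR_BGR2HSV)
crop=im[170:330,230:400];cv2.imwrite("pics/crop0.png",cv2.resize(crop,None,fx=3.5,fy=3.5,interpolation=cv2.INTER_CUBIC))
for p in [(255,230),(262,300),(340,197),(365,240),(275,235),(300,275)]: print(p,hsv[p[1],p[0]])
for uv in [(249,222),(349,190),(381,271),(277,312)]: print(plane(c,uv,.076))
s=cv2.imread("pics/scene0.png");cs=ctrl.calibration("scene")
cv2.imwrite("pics/crops.png",cv2.resize(s[205:330,230:370],None,fx=4,fy=4,interpolation=cv2.INTER_CUBIC))
E
```

```text
(255, 230) [ 25  69 251]
(262, 300) [ 11 134 129]
(340, 197) [ 21  90 238]
(365, 240) [ 29  38 254]
(275, 235) [ 12 139 222]
(300, 275) [ 12 143 210]
[0.55740766 0.10673617 0.076     ]
[ 0.61454987 -0.07014178  0.076     ]
[ 0.46941984 -0.12376739  0.076     ]
[0.39995363 0.05454375 0.076     ]
```

View pics/crop0.png

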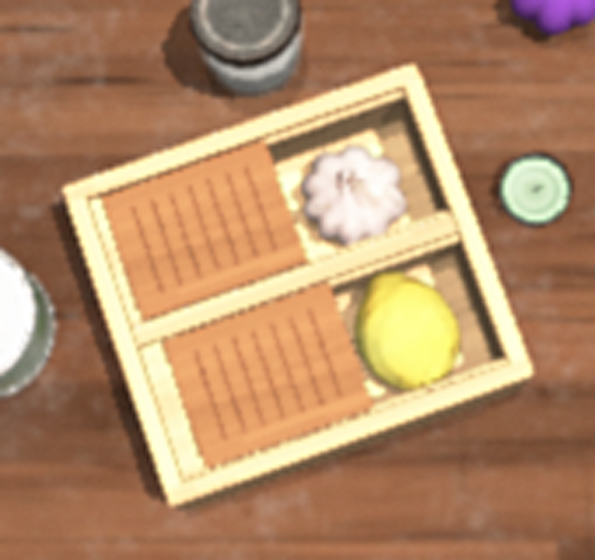

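View pics/crops.png

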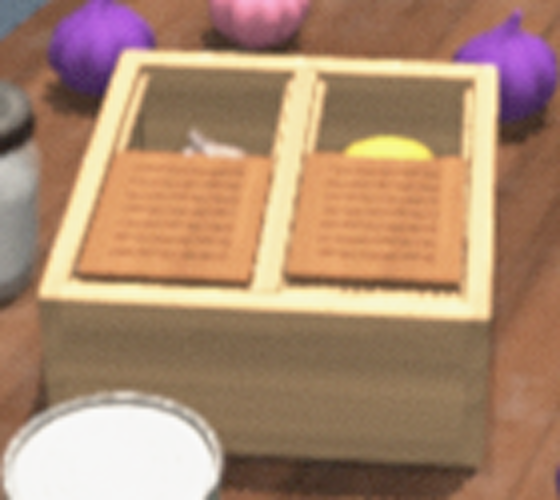

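The crops confirm it: garlic (pinkish off-white bulb) in the far lane, lemon in the near lane. The far lid spans crop px (100,200)-(270,145)-(305,262)-(140,318). Next I'll refine the keeper frame.

```bash
python3 - <<'E'
from h import *
c=ctrl.calibration("top")
f=lambda q:plane(c,(q[0]/3.5+230-.36,q[1]/3.5+170-.36),.076)[:2]
P=np.array([f(q) for q in [(66,188),(414,66),(533,372),(170,503)]])
print(P,[np.linalg.norm(P[i]-P[(i+1)%4]) for i in range(4)])
M=np.array([[85,95],[85,-95],[-85,-95],[-85,95]])/1000. # model
A,B=M,P-P.mean(0); H=A.T@B; th=np.arctan2(H[0,1]-H[1,0],H[0,0]+H[1,1])
R=np.array([[np.cos(th),-np.sin(th)],[np.sin(th),np.cos(th)]]);C=P.mean(0)
print("yaw",th,np.degrees(th),"C",C,"res",P-C-M@R.T)
for n,q in dict(lidA=(100,200),lidB=(270,145),lidC=(305,262),lidD=(140,318)).items():
    print(n,(f(q)-C)@R)
# scene check on rim corners
cs=ctrl.calibration("scene")
for q in [(125,50),(497,66),(490,320),(40,298)]:
    p=plane(cs,(q[0]/4+230-.4,q[1]/4+205-.4),.076)[:2]; print("scene",p,(p-C)@R)
o=ctrl.get_obs()
from scipy.spatial.transform import Rotation as Ro
T=Ro.from_euler("xyz",o["eef_rot"]).as_matrix();print(T)
E
```

```text
[[ 0.55496556  0.10755827]
 [ 0.61734335 -0.06826042]
 [ 0.46089048 -0.12518041]
 [ 0.39766025  0.05244008]] [np.float64(0.18655616338100842), np.float64(0.16648539270507376), np.float64(0.1885393897440359), np.float64(0.1666822620501764)]
yaw 0.3421333217245597 19.60279536560883 C [ 0.50771491 -0.00836062] res [[-0.00095058 -0.0020923 ]
 [-0.00231732  0.00107681]
 [ 0.0013768   0.0011914 ]
 [ 0.00189109 -0.00017591]]
lidA [0.07162204 0.07907442]
lidB [ 0.06915678 -0.01072488]
lidC [ 0.0066188 -0.0073507]
lidD [0.00792243 0.07903369]
scene [ 0.61649008 -0.06699895] [ 0.08279766 -0.09173351]
scene [ 0.45773357 -0.12291227] [-0.08551627 -0.09114375]
scene [0.39397384 0.05646512] [-0.08539989  0.09922837]
scene [0.55189608 0.11274282] [0.08225038 0.09926175]
[[-2.87613088e-04  3.15336779e-01 -9.48979785e-01]
 [ 1.04087749e-03 -9.48979216e-01 -3.15336905e-01]
 [-9.99999417e-01 -1.07846672e-03 -5.52881125e-05]]
```

```bash
cat >> h.py <<'E'
from scipy.spatial.transform import Rotation as Ro
th=np.radians(19.6);RK=np.array([[np.cos(th),-np.sin(th)],[np.sin(th),np.cos(th)]])
C=np.array([.5077,-.0084])+RK@[-.0007,.002]
def rep(targets):
    o=ctrl.get_obs();T=Ro.from_euler("xyz",o["eef_rot"]).as_matrix();p=o["ee_pos"]
    print("t",o["time_s"],"F",o["force"].round(1),"p",p.round(4),"w",round(o["grip_width"],4),"keeper",((p[:2]-C)@RK).round(4))
    for x,y,z in targets:
        w=np.r_[C+RK@[x,y],z];print((x,y,z),"world",w.round(4),"slide",(T.T@(w-p)).round(4))
E
python3 -c "
from h import *
rep([(.04,.037,.15),(.04,.037,.096),(.04,.037,.084)])"
```

```text
t 0.1 F [-0.   0.5 -0.3] p [ 0.1734 -0.5217  0.2129] w 0.094 keeper [-0.4865 -0.3734]
(0.04, 0.037, 0.15) world [0.5316 0.0415 0.15  ] slide [ 0.0634 -0.4215 -0.5176]
(0.04, 0.037, 0.096) world [0.5316 0.0415 0.096 ] slide [ 0.1174 -0.4214 -0.5176]
(0.04, 0.037, 0.084) world [0.5316 0.0415 0.084 ] slide [ 0.1294 -0.4214 -0.5176]
```

```bash
python3 -m creep '{"hand":[1,1,1,1,1,1,1,1,1,1,1,1],"slide":[[0,-0.02,-0.025],[0,-0.045,-0.055],[0,-0.07,-0.085],[0,-0.095,-0.117],[0,-0.12,-0.148],[0,-0.145,-0.178],[0,-0.17,-0.209],[0,-0.195,-0.24],[0,-0.22,-0.27],[0,-0.245,-0.3],[0,-0.27,-0.33],[0,-0.295,-0.36]],"spin":[0,0,0,0,0,0,0,0,0,0,0,0]}' 20
python3 -c "
from h import *
rep([(.04,.037,.15),(.04,.037,.096),(.04,.037,.084)])"
```

```text
time_s: 1.1
ee_pos: [0.4225, -0.1265, 0.2134]
eef_rot: [1.139, 1.571, -1.682]
force: [0.3, -0.8, -0.4]
grip_width: 0.0173
t 1.1 F [ 0.3 -0.8 -0.4] p [ 0.4225 -0.1265  0.2134] w 0.0173 keeper [-0.1191 -0.0847]
(0.04, 0.037, 0.15) world [0.5316 0.0415 0.15  ] slide [ 0.0634 -0.1251 -0.1565]
(0.04, 0.037, 0.096) world [0.5316 0.0415 0.096 ] slide [ 0.1174 -0.1251 -0.1565]
(0.04, 0.037, 0.084) world [0.5316 0.0415 0.084 ] slide [ 0.1294 -0.1251 -0.1565]
```

```bash
python3 -m creep '{"hand":[1,1,1,1,1,1,1,1,1,1,1,1],"slide":[[0,-0.023,-0.03],[0,-0.046,-0.059],[0,-0.07,-0.088],[0.01,-0.092,-0.115],[0.025,-0.11,-0.14],[0.05,-0.12,-0.152],[0.075,-0.124,-0.156],[0.095,-0.124,-0.156],[0.107,-0.124,-0.156],[0.11,-0.124,-0.156],[0.11,-0.124,-0.156],[0.11,-0.124,-0.156]],"spin":[0,0,0,0,0,0,0,0,0,0,0,0]}'
python3 - <<'E'
from h import *
rep([(.04,.037,.096),(.04,.037,.084),(.04,-.04,.084)])
cv2.imwrite("pics/w1.png",ctrl.camera("wrist")[:,:,::-1])
cv2.imwrite("pics/t1.png",ctrl.camera("top")[130:370,180:500,::-1].repeat(2,0).repeat(2,1))
E
```

```text
time_s: 2.1
ee_pos: [0.5313, 0.0383, 0.1042]
eef_rot: [2.858, 1.57, 0.037]
force: [-0.5, -0.1, -0.0]
grip_width: 0.0009
t 2.1 F [-0.5 -0.1 -0. ] p [0.5313 0.0383 0.1042] w 0.0009 keeper [0.0386 0.0341]
(0.04, 0.037, 0.096) world [0.5316 0.0415 0.096 ] slide [ 0.0082 -0.0029 -0.0013]
(0.04, 0.037, 0.084) world [0.5316 0.0415 0.084 ] slide [ 0.0202 -0.0029 -0.0013]
(0.04, -0.04, 0.084) world [ 0.5575 -0.031   0.084 ] slide [ 0.0202  0.074  -0.003 ]
```

View pics/w1.png

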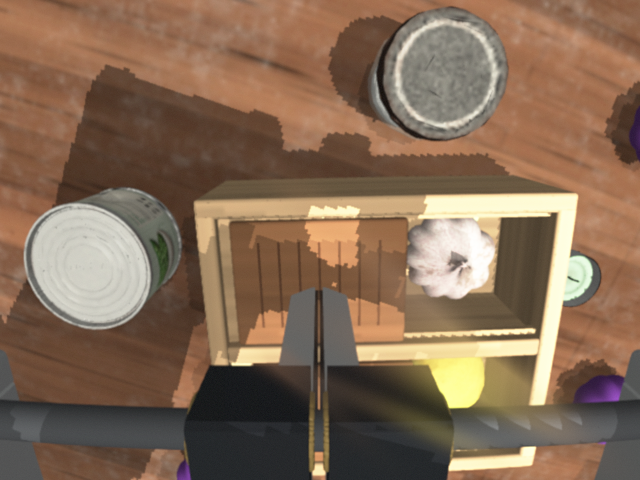

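View pics/t1.png

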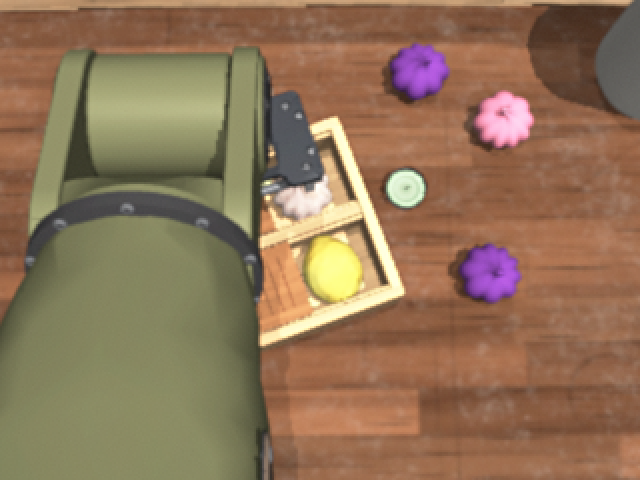

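The wrist view shows the closed tips at (318,290), centred over the far lid (columns 230-407), with the garlic beside it at (450,258). Now I'll descend gently.

```bash
python3 -m creep '{"hand":[1,1,1,1,1,1],"slide":[[0.006,0,-0.001],[0.012,0,-0.001],[0.016,0,-0.001],[0.019,0,-0.001],[0.020,0,-0.001],[0.021,0,-0.001]],"spin":[0,0,0,0,0,0]}'; python3 -c "
from h import *
rep([(.04,-.04,.084)])"
```

```text
time_s: 2.7
ee_pos: [0.532, 0.0385, 0.0839]
eef_rot: [1.77, 1.57, -1.051]
force: [-14.6, -2.3, 32.6]
grip_width: 0.0004
t 2.7 F [-14.6  -2.3  32.6] p [0.532  0.0385 0.0839] w 0.0004 keeper [0.0394 0.0341]
(0.04, -0.04, 0.084) world [ 0.5575 -0.031   0.084 ] slide [-0.0001  0.074  -0.0022]
```

Contact came at the expected height, but 33 N is too much. I'll ease off.

```bash
python3 -m creep '{"hand":[1,1],"slide":[[-0.0006,0,0],[-0.0006,0,0]],"spin":[0,0]}'
```

```text
time_s: 2.87
ee_pos: [0.5319, 0.0385, 0.0841]
eef_rot: [1.643, 1.57, -1.178]
force: [-8.4, -2.3, 16.4]
grip_width: 0.0005
```

```bash
python3 -m creep '{"hand":[1,1,1,1,1,1],"slide":[[-0.0002,0,0],[-0.0002,0.003,-0.0001],[-0.0002,0.007,-0.0002],[-0.0002,0.012,-0.0003],[-0.0002,0.016,-0.0004],[-0.0002,0.018,-0.0004]],"spin":[0,0,0,0,0,0]}'; python3 - <<'E'
from h import *
rep([(.04,-.04,.084)])
cv2.imwrite("pics/w2.png",ctrl.camera("wrist")[:,:,::-1])
E
```

```text
time_s: 3.37
ee_pos: [0.538, 0.0213, 0.0841]
eef_rot: [1.291, 1.571, -1.53]
force: [-6.9, -0.6, 14.2]
grip_width: 0.0005
t 3.3667 F [-6.9 -0.6 14.2] p [0.538  0.0213 0.0841] w 0.0005 keeper [0.0392 0.0158]
(0.04, -0.04, 0.084) world [ 0.5575 -0.031   0.084 ] slide [ 0.0002  0.0558 -0.002 ]
```

View pics/w2.png

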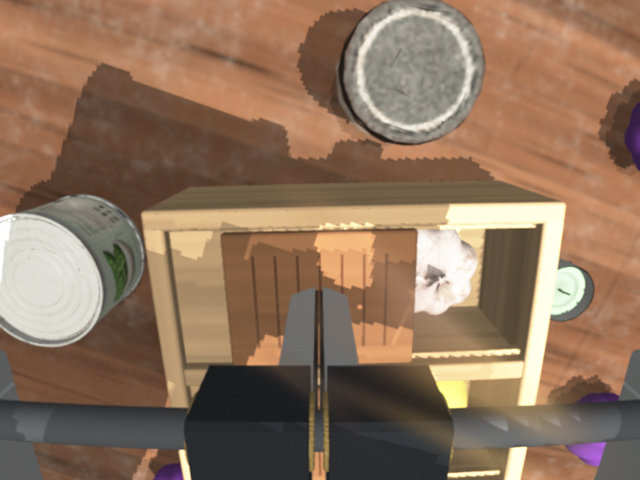

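The lid moves with the fingertips: its left gap grew, and its edge at column 415 now covers part of the garlic. I'll continue at the same 14 N.

```bash
python3 -m creep '{"hand":[1,1,1,1,1,1,1,1,1,1],"slide":[[0,0.003,-0.0001],[0,0.008,-0.0002],[0,0.014,-0.0003],[0,0.02,-0.0005],[0,0.026,-0.0006],[0,0.032,-0.0007],[0,0.038,-0.0008],[0,0.043,-0.0009],[0,0.046,-0.001],[0,0.047,-0.001]],"spin":[0,0,0,0,0,0,0,0,0,0]}'; python3 - <<'E'
from h import *
rep([(.04,-.04,.084)])
E
```

```text
time_s: 4.25
ee_pos: [0.5539, -0.0231, 0.0841]
eef_rot: [2.054, 1.57, -0.767]
force: [-5.8, -1.0, 13.8]
grip_width: 0.0002
t 4.25 F [-5.8 -1.  13.8] p [ 0.5539 -0.0231  0.0841] w 0.0002 keeper [ 0.0393 -0.0313]
(0.04, -0.04, 0.084) world [ 0.5575 -0.031   0.084 ] slide [ 0.0001  0.0087 -0.0009]
```

```bash
python3 -m creep '{"hand":[1,1,1,1,1,1],"slide":[[0,0.002,0],[0,0.004,0],[0,0.006,-0.0001],[0,0.008,-0.0001],[0,0.009,-0.0002],[0,0.01,-0.0002]],"spin":[0,0,0,0,0,0]}'; python3 - <<'E'
from h import *
rep([(.04,-.04,.084)])
cv2.imwrite("pics/w3.png",ctrl.camera("wrist")[:,:,::-1])
E
```

```text
time_s: 4.75
ee_pos: [0.5572, -0.0321, 0.0842]
eef_rot: [2.176, 1.57, -0.645]
force: [-5.4, -0.7, 13.4]
grip_width: 0.0005
t 4.75 F [-5.4 -0.7 13.4] p [ 0.5572 -0.0321  0.0842] w 0.0005 keeper [ 0.0393 -0.041 ]
(0.04, -0.04, 0.084) world [ 0.5575 -0.031   0.084 ] slide [ 0.0002 -0.001  -0.0006]
```

View pics/w3.png

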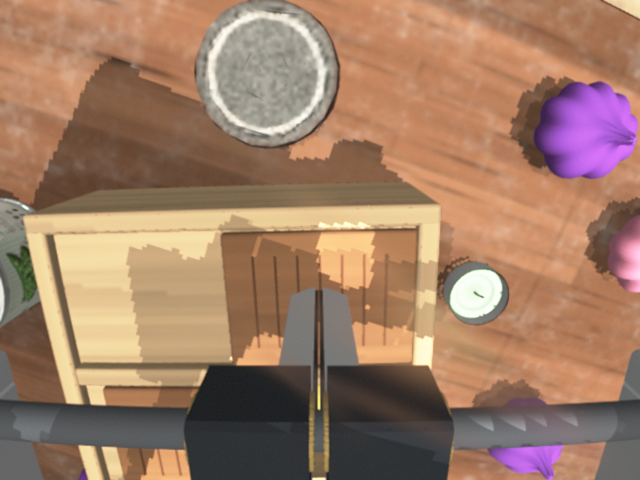

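The lid edge (column 416) is nearly at the end wall (column 419). I'll creep on until the force shows the stop.

```bash
python3 -m creep '{"hand":[1,1,1,1],"slide":[[0,0.001,0],[0,0.002,0],[0,0.003,0],[0,0.003,0]],"spin":[0,0,0,0]}'; python3 -m creep '{"hand":[1,1,1,1],"slide":[[0,0.001,0],[0,0.002,0],[0,0.003,0],[0,0.003,0]],"spin":[0,0,0,0]}'; python3 - <<'E'
from h import *
rep([(.04,-.04,.084)])
cv2.imwrite("pics/w4.png",ctrl.camera("wrist")[:,:,::-1])
E
```

```text
time_s: 5.13
ee_pos: [0.5583, -0.034, 0.0841]
eef_rot: [-2.474, 1.569, 0.989]
force: [-4.2, 6.1, 12.6]
grip_width: 0.0004
time_s: 5.47
ee_pos: [0.5595, -0.0369, 0.0842]
eef_rot: [-2.804, 1.569, 0.658]
force: [-1.8, 6.6, 11.7]
grip_width: 0.0004
t 5.4667 F [-1.8  6.6 11.7] p [ 0.5595 -0.0369  0.0842] w 0.0004 keeper [ 0.04   -0.0463]
(0.04, -0.04, 0.084) world [ 0.5575 -0.031   0.084 ] slide [ 0.0002 -0.0063  0.0001]
```

View pics/w4.png

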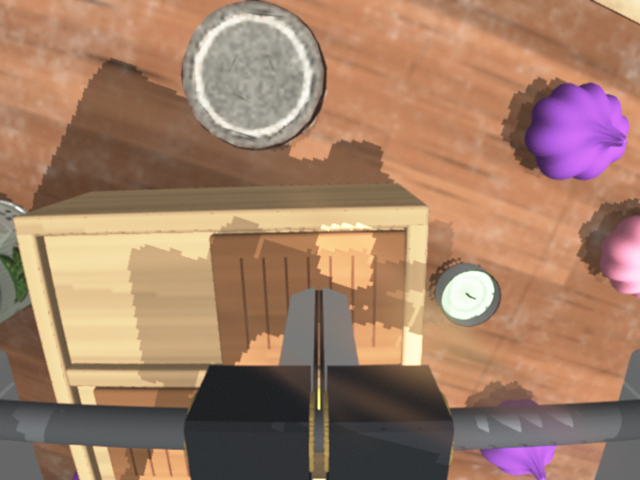

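The opposing force jumped from -0.7 to 6.6 N and the fingers now skid on the lid, so it is against the end wall. I'll lift straight up and clear away towards the start.

```bash
python3 -m creep '{"hand":[1,1,1,1,1,1,1,1,1,1,1,1],"slide":[[-0.004,0,0],[-0.015,0,0],[-0.04,0,0],[-0.075,0,0],[-0.105,0.005,0.01],[-0.12,0.015,0.04],[-0.12,0.025,0.075],[-0.12,0.035,0.11],[-0.12,0.045,0.145],[-0.12,0.055,0.175],[-0.12,0.065,0.2],[-0.12,0.075,0.22]],"spin":[0,0,0,0,0,0,0,0,0,0,0,0]}'
python3 -m creep '{"hand":[1,1,1,1,1,1,1,1],"slide":[[0,0.025,0.01],[0,0.055,0.02],[0,0.09,0.03],[0,0.12,0.035],[0,0.15,0.04],[0,0.17,0.04],[0,0.18,0.04],[0,0.18,0.04]],"spin":[0,0,0,0,0,0,0,0]}'
python3 - <<'E'
from h import *
rep([])
im=ctrl.camera("top")[:,:,::-1]
cv2.imwrite("pics/t5.png",cv2.resize(im[170:330,230:400],None,fx=3.5,fy=3.5,interpolation=cv2.INTER_CUBIC))
cv2.imwrite("pics/s5.png",ctrl.camera("scene")[:,:,::-1])
E
```

```text
time_s: 6.52
ee_pos: [0.3722, -0.179, 0.204]
eef_rot: [1.99, 1.57, -0.832]
force: [0.4, -1.3, 0.4]
grip_width: 0.0005
time_s: 7.18
ee_pos: [0.3927, -0.3627, 0.2032]
eef_rot: [-0.742, 1.57, 2.719]
force: [0.2, 0.6, 0.1]
grip_width: 0.0001
t 7.1833 F [0.2 0.6 0.1] p [ 0.3927 -0.3627  0.2032] w 0.0001 keeper [-0.2265 -0.2972]
```

View pics/t5.png

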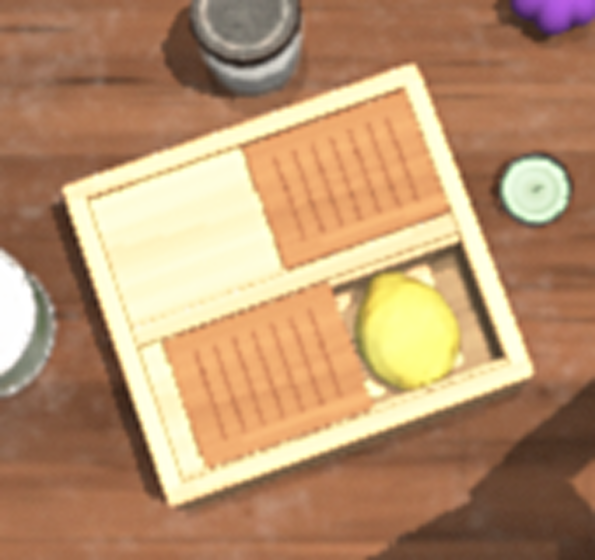

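View pics/s5.png

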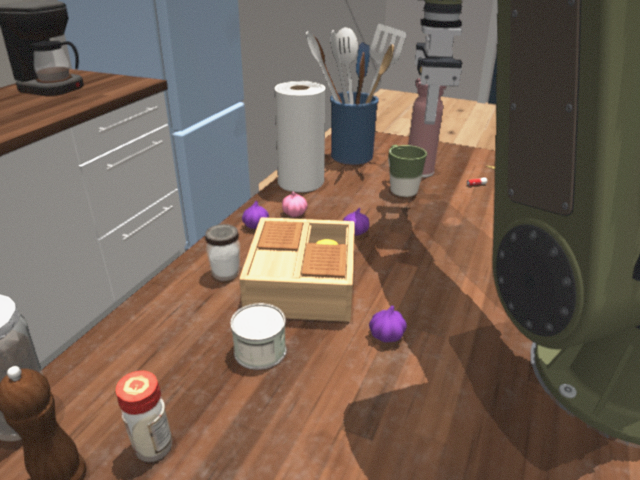

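Both views show the far lid flush against the end wall (crop edge (407,88)-(450,212)). The near lid hasn't moved, the lemon bin is open, and the robot is clear.

```bash
python3 -c "
from station import ctrl
print(ctrl.hand_in())"
```

```text
the job is handed in; nothing more can be done
None
```

I slid the far lid shut over the garlic and left the near bin, with the lemon, open. The job was handed in at about 7.3 s of the 26 s allowed.

- **Which bin:** the overhead picture showed the garlic in the far lane and the lemon in the near lane. I pressed the closed fingertips on the far lid and dragged it about 76 mm at 12–14 N.
- **Shut check:** at the end the sideways force rose to about 6.6 N and the fingers skidded on the lid, which means it had met the end wall. The overhead picture afterwards shows no visible gap there. The near lid had not moved, and the robot was touching nothing.
- **What did not go as planned:** my first press reached about 33 N, above the 5–15 N asked for. I eased off before dragging. The keeper's position measured from the two cameras also differed by about 4 mm along the lane, so I used the average and found the end wall by force instead.

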